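Make up the changeover kit tray

ROBOT

A 6-joint arm with a two-finger parallel gripper is mounted at the origin on a cart in front of the work surface, level with it; the furniture and walls round the work are solid. World frame = base frame: x ahead of the robot, y to its left, z up, the work surface at z = 0. Lengths are in m, angles in rad, forces in N, time in s.
With the tool pointing down it reaches from about 0.425 to 0.95 m from the base axis. Payload 3.5 kg.
Tool frame: the origin (TCP) lies on the centre line of the jaws, within the pads' length; the fingertips stand ahead of it and the grasp point (between the pads) lies 11 mm behind it (tips_ahead is the z of the fingertips in the tool frame, in m); z points along the fingers, y is the direction in which the jaws open and shut (so a half turn about z gives the same grasp; the last joint's range is limited). The gripper opens to 85 mm and grips with 20 to 120 N. Pads are 22 mm wide; open, the fingers measure 114 mm over their backs; the gripper's body (76 mm by 85 mm) begins 54 mm behind the grasp point. The pads swing forward as they close: fully open they stand 13 mm farther back than shut.
Start: joints at [-1.344, 0.286, 1.577, -0, 1.279, -0.15], TCP at [0.248, -0.628, 0.239] pointing down, gripper open.
Joint ranges: [-2.77, 2.77], [-0.9, 2.22], [0.21, 2.48], [-1.53, 4.67], [0.24, 2.81], [-2.84, 2.84]. Speed limits (rad/s): [2.79, 2.79, 3.14, 3.14, 3.14, 3.14].

INTERFACE

Orientations are given as a unit quaternion [x, y, z, w].
In Python, from plant import * gives the robot as it stands. The module is installed in compiled form; this text tells all that it offers.
- The arm moves only by the tool move_arm, never from a script. Its arguments are lists of equal length, an entry for each row: "linear": the shift along the world's x, y, z in m, a list of three; "twist": the turn, a rotation vector about the world's x, y, z in degrees, a list of three. A call has 1 to 20 rows; each row shifts and turns the pose as measured when the row begins; what a row does not reach is not made up. A row lasts 1/12 s, in which the tool goes at most 41.7 mm and 7.16 degrees, less where a joint would pass 70% of its speed; a pose out of reach is approached as far as the arm can. A call is refused whole if a number of a shift passes 0.0417 or a number of a turn 7.16, either way. A call with a gripper value outside its range is refused whole. "grip" is the opening, from 0 (shut) to 1 (fully open), set as the call begins (left out, the last holds). The fingers move at their own pace and stop on an object; "force" is the grip in N (left out, the last holds). Time passes only in rows, so rows that do not move let the fingers close. It gives the time, the measured TCP pose, the force and the opening at its end, in the units of the state.
- get_state(): the state, without advancing time (a new reading comes with each control period).
- read_camera(name): name is "scene" or "top" or "wrist"; returns a dict with "img" (400x640x3 uint8, blue, green, red), "depth" (400x640 float32, m along the optical axis (not along the pixel's ray), 0 where there is no reading), "fx", "fy", "cx", "cy" (pixels), "dist" ([k1, k2, p1, p2, k3] as OpenCV has them; the pictures are not rectified), "rvec" (rotation vector, rad) and "tvec" (3), from world to camera coordinates, as OpenCV has them. Camera axes: x right, y down, z forward; pixel columns grow to the right and rows downward; lengths in m; the calibration is good to about 2 mm. A picture is of the moment at which its call begins.
- sign_off(): hands the job in, once; it reports no verdict.
The state is a dict: "time": time; "qpos": joint angles; "dq": joint speeds; "joint_efforts": joint torques, N m; "eef_pos": TCP position; "tcp_rot": TCP orientation; "contact_force": force on the tool from outside, world axes, zero at the start; "wrist_torque": the same for the moment, N m; "opening": opening from 0.0 (shut) to 1.0 (fully open).
Only numpy, scipy, OpenCV 4.12 (cv2) and the standard library are available. Lean on these libraries where they do the work, as an engineer would, in place of code of your own. Each camera call takes 0.05 s, during which the arm holds its last target.

TASK

Make up the changeover kit in the aluminium tray: lay the black grille frame flat in the wide bay, stand the full ribbon roll upright in the round pocket, and lay the double-ended pin gauge in the narrow bay, each down on the floor of its bay and clear of the walls' tops. Leave the blank cover, the nearly used-up ribbon roll and the single-ended gauge lying where they are on the bench.

Things in the scene. Friction and masses are not known exactly. Their poses are not given: they have to be found in the camera images.
- grille_c (a point): black plastic grille frame with slots, a long flat bar with rounded ends lying flat, 117 mm (its x) x 39 mm (its y) x 18 mm high, 60 g. Belongs in the kit. Point at its centre, 9 mm above its underside. Grip across the 39 mm.
- ribbon_c (a point): full roll of black print ribbon standing upright on end, 42 mm in diameter, 76 mm tall, with a brown core showing at the top, 140 g. Belongs in the kit. Point at its centre, 38 mm above its underside; z is its axis.
- gauge_c (a point): steel double-ended pin gauge lying flat: a hexagonal grey body with a thin pin sticking out of BOTH ends, 110 mm long (along its y), 21 mm wide (its x), 18 mm high, 70 g. Belongs in the kit. Point at its centre, 9 mm above the bench. Grip the middle of the body across the 21 mm.
- blank_cover_c (a point): look-alike to leave alone: plain black blank cover without slots, shorter than the grille frame, 82 mm (its x) x 39 mm (its y) x 18 mm high, two small steel screw heads on top, lying loose. Point at its centre, 9 mm above the bench.
- used_ribbon_c (a point): look-alike to leave alone: nearly used-up roll of black ribbon standing loose on end, only 30 mm in diameter, 76 mm tall, brown core at the top. Point at its centre, 38 mm above the bench.
- stub_gauge_c (a point): look-alike to leave alone: single-ended pin gauge lying loose, hexagonal grey body with a thin pin at ONE end only, 80 mm long (along its y), 21 mm wide, 18 mm high. Point half-way along its length, 9 mm above the bench.
- wide_bay_floor (a point): the wide rectangular bay, for the grille frame: 135 mm (its x) x 57 mm (its y) inside. Long walls open over the middle 64 mm for fingers. One of three 145 x 76 mm grey inserts with white walls, in any order side by side (80 mm apart along y), fixed in a shallow fixed aluminium tray (rim 10 mm). Walls 4 mm thick, 8 mm above the floor. Point: centre of the floor, 8 mm above the bench; x along the insert, z up.
- round_pocket_floor (a point): the round pocket, for the full ribbon roll: a ring of 62 mm inside diameter. One of three 145 x 76 mm grey inserts with white walls, in any order side by side (80 mm apart along y), fixed in a shallow fixed aluminium tray (rim 10 mm). Walls 4 mm thick, 8 mm above the floor. Point: centre of the floor, 8 mm above the bench; x along the insert, z up. Storage bins hang 0.42 m above the bench to the left of the tray (x > 0.6, y > -0.03).
- narrow_bay_floor (a point): the narrow rectangular bay, for the double-ended pin gauge: 128 mm (its x) x 39 mm (its y) inside. Long walls open over the middle 64 mm for fingers. One of three 145 x 76 mm grey inserts with white walls, in any order side by side (80 mm apart along y), fixed in a shallow fixed aluminium tray (rim 10 mm). Walls 4 mm thick, 8 mm above the floor. Point: centre of the floor, 8 mm above the bench; x along the insert, z up.
Things that resemble listed ones, but are neither listed nor needed, are in the scene too. Leave any purple look-alike of the part that bears grille_c alone.

How it is judged:
By the outcome, as a careful person would: the job done as asked, in the order asked, and still so for the second after the job is handed in, with the robot touching nothing.
It also fails if it takes over 90 s, if anything falls off the work surface, if the arm or the gripper's body presses on something with over 40 N, if the wrist force passes 120 N, or if a joint passes its speed limit or range.

## Working session

There is one attempt and no reset: what is moved stays moved. The work goes in short steps, Python scripts to look and compute and a tool call to move; the robot and the scene stay as the last step left them, time stands still between calls to the robot, and variables do not carry over. Pictures are saved under pics/ and viewed, and the job is handed in when it is done.

Besides the shell and the picture viewer there is one more tool, called by a JSON object that holds its "fn" and its "kwargs", one argument or row to a line. move_arm: Moves the arm, as the interface text tells. Its arguments: {"type":"object","properties":{"linear":{"type":"array","items":{"type":"array","items":{"type":"number"}}},"twist":{"type":"array","items":{"type":"array","items":{"type":"number"}}},"grip":{"type":"number"},"force":{"type":"number"}},"required":["linear","twist"]}

```bash
mkdir -p pics; python3 - <<'E'
from plant import *
import cv2
s=get_state();print(s)
for n in ["scene","top","wrist"]:
    c=read_camera(n);cv2.imwrite(f"pics/{n}0.png",c["img"])
    print(n,c["fx"],c["fy"],c["cx"],c["cy"],c["dist"],c["rvec"],c["tvec"])
E
```

```text
{'time': 0.0, 'qpos': array([-1.34404434e+00,  2.87212936e-01,  1.57815615e+00,  1.03905895e-05,
        1.27859193e+00, -1.50005022e-01]), 'dq': array([-0.00010162,  0.00015936,  0.00043763, -0.00194885,  0.00061543,
        0.00093915]), 'joint_efforts': array([-2.92915893e-04, -4.05988312e+01, -2.92622244e+01, -2.15393629e-04,
        5.89878924e-03, -6.73389025e-06]), 'eef_pos': array([ 0.24822112, -0.62702851,  0.23792692]), 'tcp_rot': array([ 9.82308771e-01,  1.87264724e-01, -4.04605157e-05, -1.18350407e-03]), 'contact_force': array([ 0.02080069,  0.38618757, -0.70753463]), 'wrist_torque': array([ 0.02816393, -0.04848847,  0.03704908]), 'opening': 0.9992036394967864}
scene 477.5900517000683 477.5900517000683 319.9310212899382 204.3341559348549 [-0.11497251  0.          0.          0.          0.        ] [ 0.94439891 -2.13972992  1.35841516] [0.25822649 0.23556009 0.65868878]
top 374.1987807367136 374.1987807367136 316.8871265107258 199.72286058879396 [-0.0500695  0.         0.         0.         0.       ] [ 2.16370697 -2.10935128  0.09996437] [-0.0928423   0.47694215  0.86809507]
wrist 298.46689640539483 298.46689640539483 317.7638372354135 200.16381435240834 [-0.0301449  0.         0.         0.         0.       ] [-2.36824482  1.60880612  0.26513507] [-0.67516191 -0.04119071  0.37984181]
```

View pics/scene0.png

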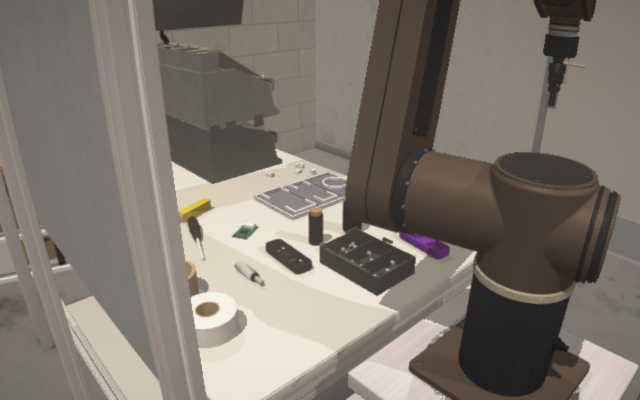

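View pics/top0.png

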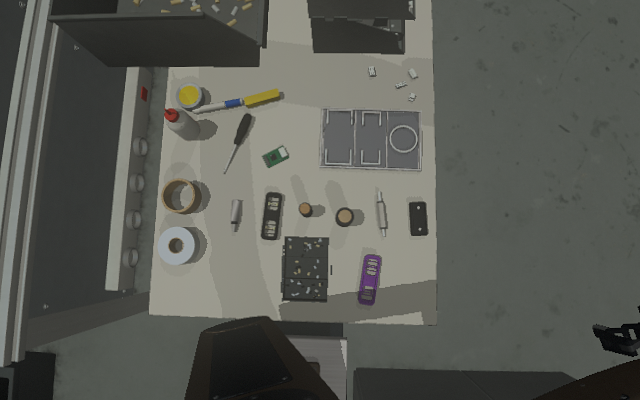

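View pics/wrist0.png

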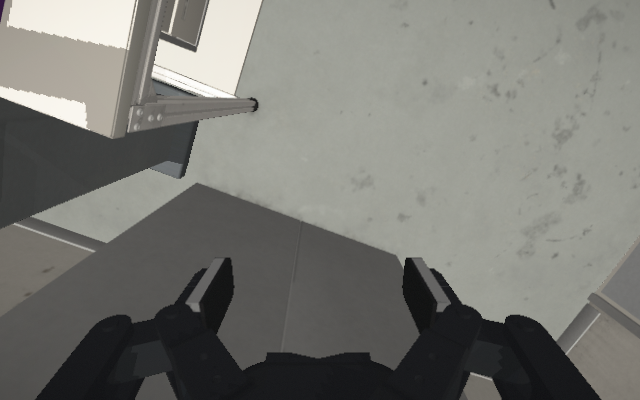

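The top view shows the grille at about (272,215), the full roll at (345,216), the used roll at (306,210) and the double gauge at (381,213). The stub gauge is at (236,214), the cover at (418,218), and the purple look-alike at (370,279). The tray bays, left to right, are at (338,137), (371,137) and (403,139).

```bash
cat > h.py <<'E'
from plant import *
import cv2, numpy as np
from scipy.spatial.transform import Rotation as Ro
def KD(c): return np.array([[c["fx"],0,c["cx"]],[0,c["fy"],c["cy"]],[0,0,1.]]),np.array(c["dist"],float)
def ray(c,uv,z):
    K,D=KD(c);uv=np.array(uv,float).reshape(-1,1,2)
    p=cv2.undistortPoints(uv,K,D).reshape(-1,2)
    R=cv2.Rodrigues(np.array(c["rvec"],float))[0];t=np.array(c["tvec"],float).ravel()
    o=-R.T@t;d=np.c_[p,np.ones(len(p))]@R
    s=(z-o[2])/d[:,2];return o+d*s[:,None]
def proj(c,P):
    K,D=KD(c);return cv2.projectPoints(np.array(P,float).reshape(-1,1,3),np.array(c["rvec"],float),np.array(c["tvec"],float),K,D)[0].reshape(-1,2)
def cloud(c):
    h,w=c["depth"].shape;v,u=np.mgrid[:h,:w]
    K,D=KD(c);p=cv2.undistortPoints(np.stack([u,v],-1).reshape(-1,1,2).astype(float),K,D).reshape(-1,2)
    R=cv2.Rodrigues(np.array(c["rvec"],float))[0];t=np.array(c["tvec"],float).ravel()
    d=c["depth"].reshape(-1,1);return ((np.c_[p,np.ones(len(p))]*d-t)@R).reshape(h,w,3)
E
python3 - <<'E'
from h import *
c=read_camera("top");X=cloud(c)
Z=X[...,2]
for n,(u,v) in dict(gr=(272,215),rib=(345,216),used=(306,210),ga=(381,213),stub=(236,214),cov=(418,218),pur=(370,279),tray=(371,137),bench=(300,180),box=(305,268)).items(): print(n,X[v,u].round(3),c["depth"][v,u])
# segments above bench
m=((Z>0.008)&(Z<0.1)&(c["depth"]>0)).astype(np.uint8)
n,l,st,ce=cv2.connectedComponentsWithStats(m)
for i in range(1,n):
    if st[i,4]>40: 
        pts=X[l==i]; r=cv2.minAreaRect(pts[:,:2].astype(np.float32)*1000); print(st[i],np.round(r[0]),np.round(r[1]),round(r[2],1),pts[:,2].max().round(3))
cv2.imwrite("pics/t1.png",cv2.resize(c["img"][90:310,220:440],None,fx=2.7,fy=2.7,interpolation=cv2.INTER_CUBIC))
E
```

```text
gr [0.441 0.028 0.016] 0.91065764
rib [ 0.437 -0.147  0.078] 0.8418605
used [ 0.449 -0.058  0.073] 0.85130787
ga [ 0.452 -0.236  0.018] 0.8997806
stub [0.441 0.117 0.017] 0.9126213
cov [ 0.442 -0.325  0.016] 0.8969124
pur [ 0.295 -0.211  0.016] 0.88233894
tray [ 0.644 -0.211  0.006] 0.93718433
bench [ 0.532 -0.036  0.001] 0.93428767
box [ 0.315 -0.055 -0.001] 0.9081712
[ 311   20   94   35 1828] [ 877. -190.] [ 86. 255.] 19.9 0.1
[ 105   67   48  254 2202] [509. 348.] [ 62. 636.] 88.4 0.1
[368  66   7  10  49] [ 820. -211.] [25. 14.] 8.1 0.015
[176  82  67  32 941] [726. 206.] [169.  72.] 73.7 0.036
[244  89  37  19 387] [740.  68.] [24. 92.] 17.2 0.029
[165 108  35  33 478] [653. 250.] [47. 55.] 50.0 0.1
[ 319  108  103   63 3600] [ 641. -209.] [253. 155.] 89.3 0.021
[230 113  22  45 303] [641. 121.] [ 23. 120.] 66.5 0.029
[278 147   9  10  55] [602.  11.] [23. 15.] 28.2 0.016
[161 178  40  36 643] [481. 253.] [83. 82.] 46.5 0.054
[376 191  11  45 286] [ 453. -236.] [108.  21.] 7.2 0.022
[260 192  22  48 510] [440.  32.] [ 40. 117.] 85.0 0.023
[231 199  10  33 227] [439. 121.] [21. 79.] 88.8 0.021
[409 201  19  35 556] [ 443. -326.] [82. 40.] 3.0 0.023
[298 202  14  15 158] [453. -53.] [29. 28.] 66.5 0.079
[335 207  19  20 291] [ 438. -145.] [41. 41.] 65.9 0.082
[ 157  226   42   39 1205] [361. 254.] [92. 91.] 84.2 0.042
[280 236  49  67 661] [316. -55.] [151. 109.] 0.0 0.045
[358 255  23  51 541] [ 293. -209.] [ 39. 118.] 82.4 0.021
[308 363  12  12  66] [ 89. -87.] [34. 14.] 45.0 0.016
```

View pics/t1.png

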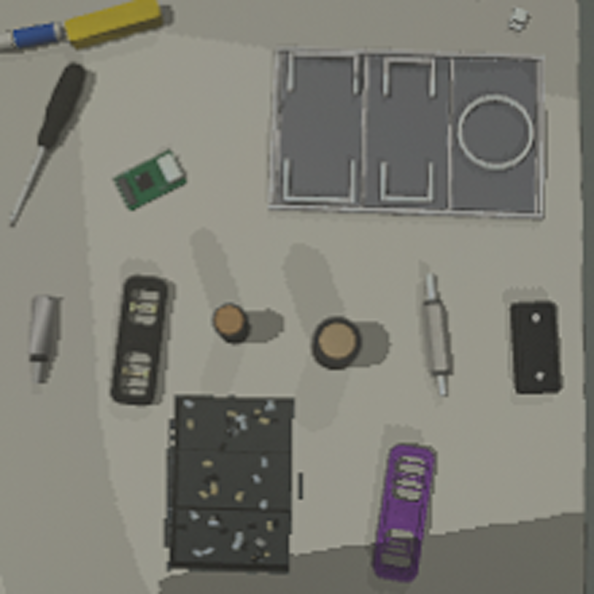

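The picture confirms the order: wide bay on the left, narrow bay in the middle, round pocket on the right. I'll measure each one more precisely next.

```bash
python3 - <<'E'
from h import *
import plant; print([n for n in dir(plant) if not n.startswith('_')])
try: print(tips_ahead)
except Exception as e: print(e)
c=read_camera("top");X=cloud(c);Z=X[...,2];img=c["img"]
def top(box,zl,zh):
    u,v,w,h=box;m=np.zeros(Z.shape,bool);m[v:v+h,u:u+w]=1
    m&=(Z>zl)&(Z<zh);p=X[m];r=cv2.minAreaRect(p[:,:2].astype(np.float32)*1000)
    q=p[:,:2]-p[:,:2].mean(0);w_,V=np.linalg.eigh(q.T@q);a=np.degrees(np.arctan2(V[1,1],V[0,1]))
    print(np.round(r[0],1),np.round(r[1],1),round(r[2],1),"pca ang",a.round(2),"mean",p.mean(0).round(4),len(p))
for n,b,zl,zh in [("grille",(258,190,27,52),.010,.03),("rib",(333,205,23,24),.065,.09),("gauge",(374,189,15,49),.008,.03)]:
    print(n);top(b,zl,zh)
# colour based
hsv=cv2.cvtColor(img,cv2.COLOR_BGR2HSV)
def rect(mask,box,z):
    u,v,w,h=box;m=np.zeros_like(mask);m[v:v+h,u:u+w]=mask[v:v+h,u:u+w]
    cs,_=cv2.findContours(m,cv2.RETR_EXTERNAL,cv2.CHAIN_APPROX_NONE);k=np.vstack(cs) if 0 else max(cs,key=cv2.contourArea)
    P=ray(c,k.reshape(-1,2),z)[:,:2];r=cv2.minAreaRect((P*1000).astype(np.float32));print("col",np.round(r[0],1),np.round(r[1],1),round(r[2],1))
g=(hsv[...,2]<70).astype(np.uint8)
rect(g,(256,186,31,60),.018)
# core
core=((hsv[...,1]>70)&(hsv[...,2]>90)).astype(np.uint8);rect(core,(333,205,23,24),.076)
# walls
gray=cv2.cvtColor(img,cv2.COLOR_BGR2GRAY)
w=(gray>130).astype(np.uint8)
w[:108]=0;w[172:]=0
n,l,st,ce=cv2.connectedComponentsWithStats(w[:, :])
for i in range(1,n):
    if 316<st[i,0]<425 and st[i,4]>8:
        vv,uu=np.where(l==i);P=ray(c,np.c_[uu,vv],.016);print(st[i],P[:,:2].min(0).round(4),P[:,:2].max(0).round(4),P[:,:2].mean(0).round(4))
cv2.imwrite("pics/tray1.png",cv2.resize(img[100:180,310:430],None,fx=6.6,fy=6.6,interpolation=cv2.INTER_CUBIC))
E
```

```text
['Unreachable', 'get_state', 'read_camera', 'sign_off', 'tips_ahead']
0.008
grille
[440.   32.3] [ 39.6 116.8] 85.3 pca ang 175.58 mean [0.4401 0.0318 0.0164] 494
rib
[ 438.5 -145.4] [40.8 39.9] 28.7 pca ang 121.47 mean [ 0.4384 -0.1448  0.0723] 264
gauge
[ 452. -236.] [109.7  21. ] 6.1 pca ang -172.96 mean [ 0.4502 -0.2354  0.0154] 284
col [439.   29.7] [ 38.4 114.1] 85.4
col [ 437.5 -145.8] [27.2 29.3] 1.4
[330 109   7   2  10] [ 0.7096 -0.1219] [ 0.7125 -0.1068] [ 0.7115 -0.1136]
[338 108  26   9  53] [ 0.6947 -0.1897] [ 0.7162 -0.127 ] [ 0.7118 -0.1547]
[327 110   1  13  13] [ 0.678  -0.1001] [ 0.7095 -0.0993] [ 0.6937 -0.0997]
[362 111   4  14  25] [ 0.6743 -0.1948] [ 0.7084 -0.1873] [ 0.6936 -0.1892]
[367 111  12   2  14] [ 0.7059 -0.2274] [ 0.7085 -0.1998] [ 0.7065 -0.2118]
[355 112   1  12  12] [ 0.6766 -0.1701] [ 0.7053 -0.1698] [ 0.6909 -0.17  ]
[379 112   2  13  18] [ 0.6751 -0.2324] [ 0.7065 -0.2299] [ 0.6878 -0.2317]
[390 125  27  27 113] [ 0.6068 -0.3217] [ 0.6737 -0.2573] [ 0.6417 -0.2897]
[354 130   1  25  25] [ 0.5969 -0.1687] [ 0.6584 -0.1679] [ 0.6275 -0.1683]
[325 149  26  16  67] [ 0.571  -0.1592] [ 0.6083 -0.0968] [ 0.5825 -0.1285]
[361 150  19  14  54] [ 0.5745 -0.2303] [ 0.6074 -0.1858] [ 0.5862 -0.2042]
```

View pics/tray1.png

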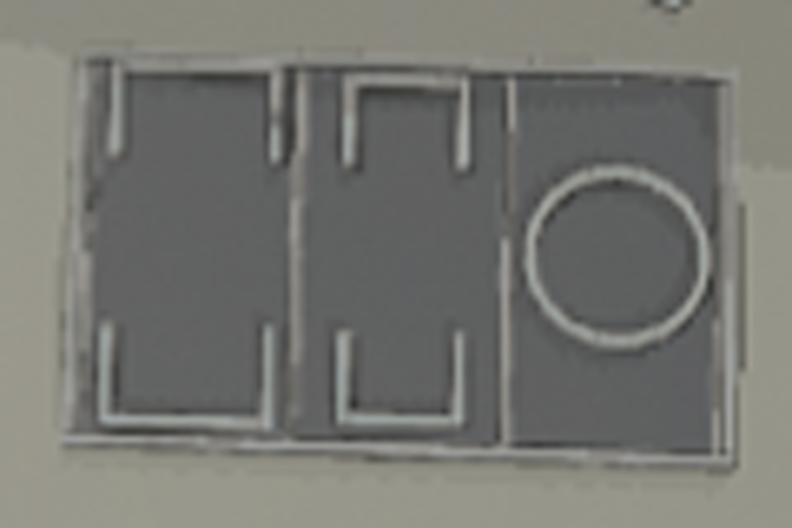

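```bash
python3 - <<'E'
from h import *
c=read_camera("top");X=cloud(c);Z=X[...,2]
f=lambda P:(np.array(P,float)+.5)/6.6-.5+[310,100]
for n,P in dict(wide=[(103,416),(267,424),(277,72),(118,68)],narrow=[(342,418),(460,422),(464,85),(350,80)],ring=[(617,257),(527,257),(708,257),(617,172),(617,342)]).items():
    Q=ray(c,f(P),.016)[:,:2];print(n,(Q*1000).round(1).tolist(),"mean",Q.mean(0).round(4))
    if n!='ring': print(" dirs",[np.degrees(np.arctan2(*(b-a)[::-1])).round(2) for a,b in [(Q[0],Q[3]),(Q[1],Q[2]),(Q[1],Q[0]),(Q[2],Q[3])]])
# depth floor heights & walls
for uv in [(338,137),(371,137),(403,139)]: print(Z[uv[1]-3:uv[1]+4,uv[0]-3:uv[0]+4].mean())
p=ray(c,[(300,180)],0); print(Z[175:185,295:305].mean())
m=(Z>.004)&(Z<.04);m[:, :316]=0;m[:,425:]=0;m[:104]=0;m[175:]=0
r=cv2.minAreaRect((X[m][:,:2]*1000).astype(np.float32));print(r)
s=read_camera("scene")
print(proj(s,[[.44,.0315,.018],[.4383,-.145,.076],[.4515,-.2358,.018],[.641,-.129,.008],[.641,-.29,.008]]).round())
E
```

```text
wide [[573.7, -98.1], [571.9, -159.3], [709.2, -161.1], [709.8, -100.5]] mean [ 0.6412 -0.1297]
 dirs [np.float64(-1.01), np.float64(-0.74), np.float64(88.3), np.float64(89.39)]
narrow [[574.8, -187.1], [574.2, -231.0], [705.3, -232.1], [706.5, -188.8]] mean [ 0.6402 -0.2098]
 dirs [np.float64(-0.73), np.float64(-0.47), np.float64(89.21), np.float64(88.4)]
ring [[638.8, -289.6], [638.1, -255.9], [639.6, -323.7], [672.0, -289.8], [606.0, -289.4]] mean [ 0.6389 -0.2897]
0.008435861588521686
0.008471458977098523
0.00847769049196964
2.5963161090801724e-05
((641.3565673828125, -204.78811645507812), (263.67547607421875, 175.88096618652344), 89.8316879272461)
[[288. 251.]
 [353. 198.]
 [376. 209.]
 [288. 200.]
 [335. 183.]]
```

{"fn": "move_arm", "kwargs": {
  "linear": [
    [0.017,0.027,0],
    [0.017,0.027,0],
    [0.017,0.027,0],
    [0.017,0.027,0],
    [0.017,0.027,0],
    [0.017,0.027,0],
    [0.017,0.027,0],
    [0.017,0.027,0],
    [0.017,0.027,0],
    [0.017,0.027,0],
    [0.017,0.027,0],
    [0.017,0.027,0]
  ],
  "twist": [
    [0,0,-2.2],
    [0,0,-2.2],
    [0,0,-2.2],
    [0,0,-2.2],
    [0,0,-2.2],
    [0,0,-2.2],
    [0,0,-2.2],
    [0,0,-2.2],
    [0,0,-2.2],
    [0,0,-2.2],
    [0,0,-2.2],
    [0,0,-2.2]
  ],
  "grip": 0.65,
  "force": 40
}}

```text
time: 1.35
eef_pos: [0.4541, -0.2939, 0.2391]
tcp_rot: [0.998, -0.059, 0.0, 0.002]
contact_force: [0.6, -0.9, -0.2]
opening: 0.655
```

{"fn": "move_arm", "kwargs": {
  "linear": [
    [0,0.03,-0.006],
    [0,0.03,-0.006],
    [0,0.03,-0.006],
    [0,0.03,-0.006],
    [0,0.03,-0.006],
    [0,0.03,-0.006],
    [-0.003,0.03,-0.006],
    [-0.003,0.03,-0.006],
    [-0.003,0.03,-0.006],
    [-0.003,0.03,-0.006],
    [-0.003,0.024,-0.006],
    [0,0,0]
  ],
  "twist": [
    [0,0,0.2],
    [0,0,0.2],
    [0,0,0.2],
    [0,0,0.2],
    [0,0,0.2],
    [0,0,0.2],
    [0,0,0.2],
    [0,0,0.2],
    [0,0,0.2],
    [0,0,0.2],
    [0,0,0.2],
    [0,0,0]
  ]
}}

```text
time: 2.35
eef_pos: [0.4393, 0.049, 0.1743]
tcp_rot: [0.999, -0.038, 0.006, 0.003]
contact_force: [-0.0, 0.5, -0.1]
opening: 0.65
```

```bash
python3 - <<'E'
from h import *
import plant
s=get_state();print(plant.tips_ahead,s["eef_pos"],np.degrees(2*np.arctan2(s["tcp_rot"][1],s["tcp_rot"][0])),s["opening"],s["qpos"].round(2))
print(Ro.from_quat(s["tcp_rot"]).as_matrix().round(3))
c=read_camera("wrist");cv2.imwrite("pics/w1.png",c["img"]);X=cloud(c)
T=Ro.from_quat(s["tcp_rot"]).as_matrix();L=(X-s["eef_pos"])@T
m=(c["depth"]>0)&(c["depth"]<.4)&(abs(L[...,0])<.02)&(L[...,2]>-.06)&(L[...,2]<.03)&(abs(L[...,1])<.07)
p=L[m]
for sg in(1,-1):
    q=p[p[:,1]*sg>0]
    if len(q): print(sg,len(q),np.percentile(q[:,2],[50,90,98,100]).round(4),q.min(0).round(4),q.max(0).round(4))
E
```

```text
0.008 [0.43928887 0.049017   0.17425474] -4.30731915663692 0.6498902613055756 [-0.12 -0.19  2.19 -0.01  1.12  1.53]
[[ 0.997 -0.075  0.011]
 [-0.075 -0.997 -0.006]
 [ 0.011  0.006 -1.   ]]
1 7562 [-0.0485 -0.0162 -0.0027  0.0054] [-0.0124  0.0221 -0.06  ] [0.0182 0.0636 0.0054]
-1 7516 [-0.0485 -0.0166 -0.0026  0.0048] [-0.0121 -0.0614 -0.06  ] [ 0.0182 -0.0198  0.0048]
```

View pics/w1.png

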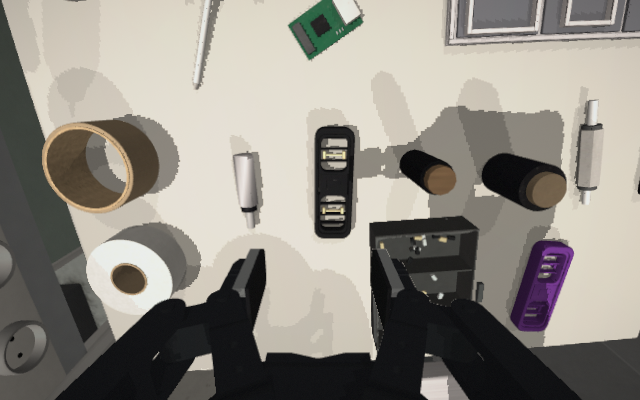

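The wrist view shows the grille (slots visible) at about (334,181) between the fingers. I'll measure it again from here.

```bash
cat >> h.py <<'E'
def st():
    s=get_state();T=Ro.from_quat(s["tcp_rot"]).as_matrix();a=T[:,2]
    print("t",round(s["time"],2),"pos",s["eef_pos"].round(4),"yaw",np.degrees(np.arctan2(T[1,0],T[0,0])).round(2),"tiltfix",np.degrees(np.cross(a,[0,0,-1]))[:2].round(2),"open",s["opening"].round(3),"F",s["contact_force"].round(1));return s
def meas(X,ok,lo,hi):
    m=ok&np.all((X>lo)&(X<hi),-1);p=X[m]
    r=cv2.minAreaRect((p[:,:2]*1000).astype(np.float32));q=p[:,:2]-p[:,:2].mean(0);V=np.linalg.eigh(q.T@q)[1]
    print("rect",np.round(r[0],1),np.round(r[1],1),round(r[2],1),"pca",np.degrees(np.arctan2(V[1,1],V[0,1])).round(2),"z",np.percentile(p[:,2],[5,50,95]).round(4),len(p))
E
python3 - <<'E'
from h import *
st();c=read_camera("wrist");X=cloud(c)
meas(X,c["depth"]>0,[.36,-.02,.008],[.52,.075,.025])
E
```

```text
Traceback (most recent call last):
  File "h.py", line 20, in st
    print("t",round(s["time"],2),"pos",s["eef_pos"].round(4),"yaw",np.degrees(np.arctan2(T[1,0],T[0,0])).round(2),"tiltfix",np.degrees(np.cross(a,[0,0,-1]))[:2].round(2),"open",s["opening"].round(3),"F",s["contact_force"].round(1));return s
                                                                                                                                                                                 ^^^^^^^^^^^^^^^^^^
AttributeError: 'float' object has no attribute 'round'
```

```bash
sed -i 's/s\["opening"\].round(3)/round(s["opening"],3)/' h.py
python3 - <<'E'
from h import *
st();c=read_camera("wrist");X=cloud(c)
meas(X,c["depth"]>0,[.36,-.02,.008],[.52,.075,.025])
E
```

```text
t 2.4 pos [0.44   0.0477 0.1749] yaw -4.31 tiltfix [0.43 0.7 ] open 0.649 F [-0.1 -0.7  0.1]
rect [429.4  13.5] [ 75.2 133.8] 85.4 pca -176.78 z [0.0091 0.0159 0.018 ] 3006
```

```bash

python3 - <<'E'
from h import *
st();c=read_camera("wrist");X=cloud(c)
meas(X,c["depth"]>0,[.37,.005,.008],[.52,.06,.025])
E
```

```text
t 2.45 pos [0.4407 0.0464 0.1755] yaw -4.39 tiltfix [0.48 0.77] open 0.652 F [ 0.  -0.2 -0.4]
rect [439.6  30.9] [ 38.4 116.2] 85.3 pca 175.33 z [0.0092 0.0159 0.0178] 2795
```

{"fn": "move_arm", "kwargs": {
  "linear": [
    [0,-0.008,-0.005],
    [0,-0.007,-0.01],
    [0,0,-0.02],
    [0,0,-0.02],
    [0,0,-0.02],
    [0,0,-0.02],
    [0,0,-0.01],
    [0,0,0],
    [0,0,0]
  ],
  "twist": [
    [0.4,0.7,-0.2],
    [0,0,0],
    [0,0,0],
    [0,0,0],
    [0,0,0],
    [0,0,0],
    [0,0,0],
    [0,0,0],
    [0,0,0]
  ]
}}

```text
time: 3.25
eef_pos: [0.4442, 0.0152, 0.0659]
tcp_rot: [0.999, -0.051, 0.003, 0.002]
contact_force: [0.8, 0.2, 0.0]
opening: 0.646
```

```bash

python3 - <<'E'
from h import *
st()
E
```

```text
t 3.25 pos [0.4442 0.0152 0.0659] yaw -5.79 tiltfix [0.26 0.38] open 0.646 F [0.8 0.2 0. ]
```

{"fn": "move_arm", "kwargs": {
  "linear": [
    [0,0,0],
    [0,0,0],
    [0,0,0],
    [0,0,0]
  ],
  "twist": [
    [0,0,0],
    [0,0,0],
    [0,0,0],
    [0,0,0]
  ]
}}

```text
time: 3.58
eef_pos: [0.4461, 0.0125, 0.0679]
tcp_rot: [0.999, -0.052, 0.005, 0.003]
contact_force: [-0.3, 0.1, 0.1]
opening: 0.651
```

```bash

python3 - <<'E'
from h import *
st()
E
```

```text
t 3.58 pos [0.4461 0.0125 0.0679] yaw -6.0 tiltfix [0.32 0.59] open 0.651 F [-0.3  0.1  0.1]
```

{"fn": "move_arm", "kwargs": {
  "linear": [
    [-0.002,0.007,0],
    [-0.002,0.006,0],
    [-0.002,0.005,0],
    [0,0,-0.005]
  ],
  "twist": [
    [0,0,0.5],
    [0.3,0.5,0.5],
    [0,0,0.3],
    [0,0,0]
  ]
}}

```text
time: 3.92
eef_pos: [0.4418, 0.0321, 0.0657]
tcp_rot: [0.999, -0.04, 0.004, 0.0]
contact_force: [-0.1, -0.1, -0.6]
opening: 0.648
```

```bash

python3 - <<'E'
from h import *
st()
E
```

```text
t 3.92 pos [0.4418 0.0321 0.0657] yaw -4.55 tiltfix [0.03 0.42] open 0.648 F [-0.1 -0.1 -0.6]
```

Aligned; descend.

{"fn": "move_arm", "kwargs": {
  "linear": [
    [-0.001,0,-0.012],
    [0,0,-0.012],
    [0,0,-0.012],
    [0,0,-0.008]
  ],
  "twist": [
    [0,0.4,0],
    [0,0,0],
    [0,0,0],
    [0,0,0]
  ]
}}

```text
time: 4.25
eef_pos: [0.4411, 0.0335, 0.0192]
tcp_rot: [0.999, -0.038, 0.002, 0.001]
contact_force: [-0.5, -0.8, -0.1]
opening: 0.654
```

```bash

python3 - <<'E'
from h import *
st()
E
```

```text
t 4.25 pos [0.4411 0.0335 0.0192] yaw -4.35 tiltfix [0.07 0.18] open 0.654 F [-0.5 -0.8 -0.1]
```

{"fn": "move_arm", "kwargs": {
  "linear": [
    [-0.001,-0.001,-0.005],
    [0,-0.001,-0.003]
  ],
  "twist": [
    [0,0,-0.2],
    [0,0,0]
  ]
}}

```text
time: 4.42
eef_pos: [0.4381, 0.0319, 0.008]
tcp_rot: [0.999, -0.04, -0.001, 0.0]
contact_force: [0.4, -0.2, -0.2]
opening: 0.648
```

```bash

python3 - <<'E'
from h import *
st()
E
```

```text
t 4.42 pos [0.4381 0.0319 0.008 ] yaw -4.54 tiltfix [ 0.03 -0.12] open 0.648 F [ 0.4 -0.2 -0.2]
```

{"fn": "move_arm", "kwargs": {
  "linear": [
    [0.001,0,0.003],
    [0,0,0],
    [0,0,0],
    [0,0,0],
    [0,0,0],
    [0,0,0]
  ],
  "twist": [
    [0,0,0],
    [0,0,0],
    [0,0,0],
    [0,0,0],
    [0,0,0],
    [0,0,0]
  ],
  "grip": 0.35,
  "force": 40
}}

```text
time: 4.92
eef_pos: [0.4402, 0.0313, 0.0121]
tcp_rot: [0.999, -0.04, -0.0, 0.0]
contact_force: [0.2, 0.3, -1.4]
opening: 0.441
```

```bash

python3 - <<'E'
from h import *
st()
E
```

```text
t 4.92 pos [0.4402 0.0313 0.0121] yaw -4.57 tiltfix [ 0.04 -0.06] open 0.441 F [ 0.2  0.3 -1.4]
```

{"fn": "move_arm", "kwargs": {
  "linear": [
    [0,0,0.02],
    [0,0,0.03],
    [0,0,0.03],
    [0,0,0.03],
    [0,0,0],
    [0.018,-0.015,0],
    [0.023,-0.019,0],
    [0.023,-0.019,0],
    [0.023,-0.019,0],
    [0.023,-0.019,0],
    [0.023,-0.019,0],
    [0.02,-0.016,0],
    [0.01,-0.008,0],
    [0,0,0],
    [0,0,0]
  ],
  "twist": [
    [0,0,0],
    [0,0,0],
    [0,0,0],
    [0,0,0],
    [0,0,0],
    [0,0,0.5],
    [0,0,0.5],
    [0,0,0.5],
    [0,0,0.5],
    [0,0,0.5],
    [0,0,0.5],
    [0,0,0.5],
    [0,0,0],
    [0,0,0],
    [0,0,0]
  ]
}}

```text
time: 6.17
eef_pos: [0.6044, -0.1082, 0.1214]
tcp_rot: [1.0, -0.007, -0.003, -0.0]
contact_force: [0.2, 0.2, -1.0]
opening: 0.443
```

```bash

python3 - <<'E'
from h import *
st()
c=read_camera("wrist");cv2.imwrite("pics/w2.png",c["img"])
E
```

```text
t 6.17 pos [ 0.6044 -0.1082  0.1214] yaw -0.8 tiltfix [-0.01 -0.33] open 0.443 F [ 0.2  0.2 -1. ]
```

View pics/w2.png

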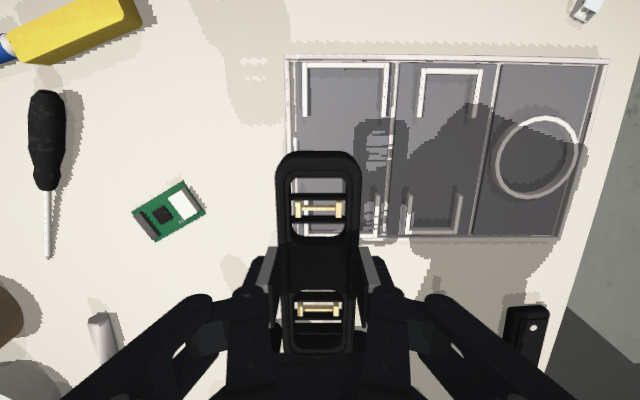

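The grille is centred in the jaws at about (317,250), and the tray is ahead at (445,145). I'll check the bay positions from this view.

```bash

python3 - <<'E'
from h import *
c=read_camera("wrist");g=cv2.cvtColor(c["img"],cv2.COLOR_BGR2GRAY)
cv2.imwrite("pics/w2b.png",cv2.resize(c["img"][40:250,270:620],None,fx=2.2,fy=2.2,interpolation=cv2.INTER_CUBIC))
print(proj(c,[[.641,-.1295,.008],[.7105,-.1,.016],[.7105,-.161,.016],[.6392,-.2897,.016],[.706,-.188,.016],[.706,-.231,.016]]).round(1))
E
```

```text
[[341.6 156.3]
 [303.4  65.2]
 [386.3  64.2]
 [537.3 158.4]
 [422.2  70.6]
 [479.4  70.4]]
```

View pics/w2b.png

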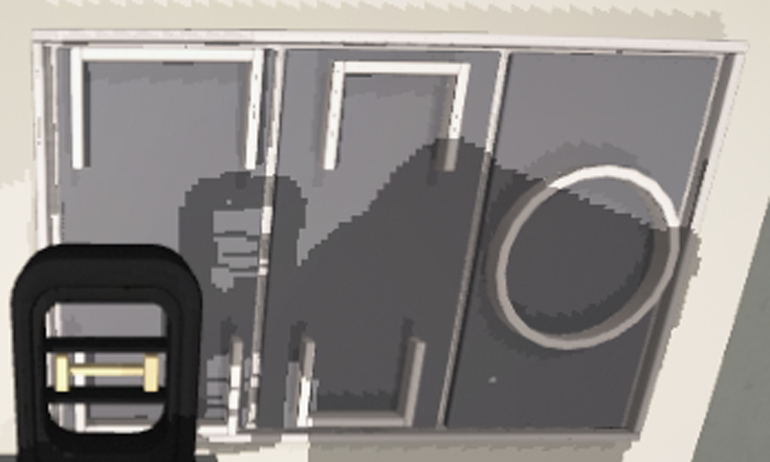

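{"fn": "move_arm", "kwargs": {
  "linear": [
    [0.013,-0.007,0],
    [0.013,-0.007,0],
    [0.009,-0.005,0],
    [0,0,0],
    [0,0,0]
  ],
  "twist": [
    [0,0,0],
    [0,-0.3,0],
    [0,0,0],
    [0,0,0],
    [0,0,0]
  ]
}}

```text
time: 6.68
eef_pos: [0.635, -0.1219, 0.1203]
tcp_rot: [1.0, -0.005, -0.003, -0.001]
contact_force: [0.2, 0.8, -0.3]
opening: 0.444
```

```bash

python3 - <<'E'
from h import *
st()
E
```

```text
t 6.68 pos [ 0.635  -0.1219  0.1203] yaw -0.52 tiltfix [-0.16 -0.36] open 0.444 F [ 0.2  0.8 -0.3]
```

{"fn": "move_arm", "kwargs": {
  "linear": [
    [0.003,-0.004,0],
    [0.003,-0.004,0],
    [0,0,-0.015],
    [0,0,-0.02],
    [0,0,-0.02],
    [0,0,-0.015],
    [0,0,0]
  ],
  "twist": [
    [0,-0.3,-0.3],
    [-0.1,0,-0.2],
    [0,0,0],
    [0,0,0],
    [0,0,0],
    [0,0,0],
    [0,0,0]
  ]
}}

```text
time: 7.27
eef_pos: [0.6393, -0.129, 0.0463]
tcp_rot: [1.0, -0.009, 0.0, -0.0]
contact_force: [-1.5, 0.6, -1.3]
opening: 0.446
```

```bash

python3 - <<'E'
from h import *
st()
E
```

```text
t 7.27 pos [ 0.6393 -0.129   0.0463] yaw -1.02 tiltfix [-0.03  0.03] open 0.446 F [-1.5  0.6 -1.3]
```

{"fn": "move_arm", "kwargs": {
  "linear": [
    [0.001,0,-0.008],
    [0,0,-0.008],
    [0,0,-0.004],
    [0,0,0]
  ],
  "twist": [
    [0,0,0],
    [0,0,0],
    [0,0,0],
    [0,0,0]
  ]
}}

```text
time: 7.6
eef_pos: [0.6394, -0.1286, 0.0232]
tcp_rot: [1.0, -0.009, -0.001, -0.001]
contact_force: [0.5, -0.8, -0.9]
opening: 0.446
```

```bash

python3 - <<'E'
from h import *
st()
E
```

```text
t 7.6 pos [ 0.6394 -0.1286  0.0232] yaw -1.03 tiltfix [-0.07 -0.09] open 0.446 F [ 0.5 -0.8 -0.9]
```

{"fn": "move_arm", "kwargs": {
  "linear": [
    [0.001,0,-0.003],
    [0,0,0]
  ],
  "twist": [
    [0,0,0],
    [0,0,0]
  ]
}}

```text
time: 7.77
eef_pos: [0.641, -0.1288, 0.0206]
tcp_rot: [1.0, -0.009, -0.0, -0.0]
contact_force: [-0.8, 0.3, 0.0]
opening: 0.445
```

```bash

python3 - <<'E'
from h import *
st()
E
```

```text
t 7.77 pos [ 0.641  -0.1288  0.0206] yaw -1.04 tiltfix [-0.05 -0.02] open 0.445 F [-0.8  0.3  0. ]
```

{"fn": "move_arm", "kwargs": {
  "linear": [
    [0,0,0],
    [0,0,0],
    [0,0,0],
    [0,0,0.01],
    [0,0,0.03],
    [0,0,0.03],
    [0,0,0.03],
    [0,0,0.02],
    [0,0,0]
  ],
  "twist": [
    [0,0,0],
    [0,0,0],
    [0,0,0],
    [0,0,0],
    [0,0,0],
    [0,0,0],
    [0,0,0],
    [0,0,0],
    [0,0,0]
  ],
  "grip": 0.6
}}

```text
time: 8.52
eef_pos: [0.6414, -0.1289, 0.1511]
tcp_rot: [1.0, -0.009, 0.002, 0.0]
contact_force: [-0.1, -0.3, 0.0]
opening: 0.602
```

```bash

python3 - <<'E'
from h import *
st()
c=read_camera("wrist");cv2.imwrite("pics/w3.png",c["img"]);X=cloud(c)
meas(X,c["depth"]>0,[.56,-.156,.019],[.72,-.1,.035])
E
```

```text
t 8.52 pos [ 0.6414 -0.1289  0.1511] yaw -1.03 tiltfix [0.03 0.19] open 0.602 F [-0.1 -0.3  0. ]
rect [ 642.2 -129.9] [ 39.1 117. ] 88.8 pca 178.77 z [0.022  0.0242 0.0258] 3069
```

View pics/w3.png

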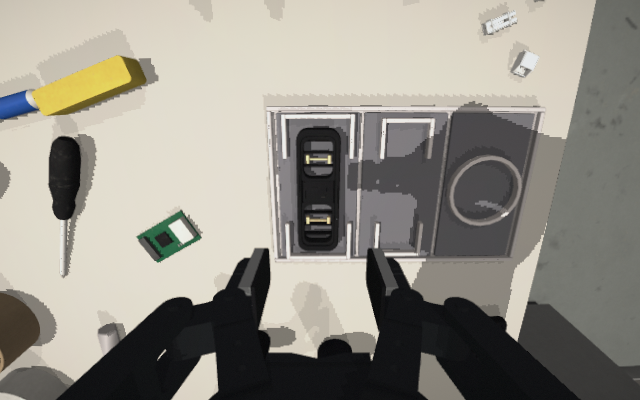

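The picture shows the grille lying flat inside the wide bay at (319,190). Its measured top is at z ≈ 25.5 mm. Next is the full roll.

{"fn": "move_arm", "kwargs": {
  "linear": [
    [-0.02,-0.002,0],
    [-0.028,-0.002,0],
    [-0.028,-0.002,0],
    [-0.028,-0.002,0],
    [-0.028,-0.002,0],
    [-0.025,-0.002,0],
    [-0.015,-0.001,0],
    [-0.01,0,0],
    [0,0,0],
    [0,0,0]
  ],
  "twist": [
    [0,0,0],
    [0,0,0],
    [0,0,0],
    [0,0,0],
    [0,0,0],
    [0,0,0],
    [0,0,0],
    [0,0,0],
    [0,0,0],
    [0,0,0]
  ],
  "grip": 1.0
}}

```text
time: 9.4
eef_pos: [0.4439, -0.1375, 0.1355]
tcp_rot: [1.0, -0.009, -0.007, -0.004]
contact_force: [1.4, -0.2, 0.6]
opening: 0.996
```

```bash

python3 - <<'E'
from h import *
st()
c=read_camera("wrist");cv2.imwrite("pics/w4.png",c["img"]);X=cloud(c)
meas(X,c["depth"]>0,[.4,-.18,.070],[.48,-.11,.085])
E
```

```text
t 9.4 pos [ 0.4439 -0.1375  0.1355] yaw -1.0 tiltfix [-0.52 -0.83] open 0.996 F [ 1.4 -0.2  0.6]
rect [ 438.  -145.9] [29.9 28.5] 0.2 pca -176.31 z [0.0734 0.0753 0.0763] 1314
```

View pics/w4.png

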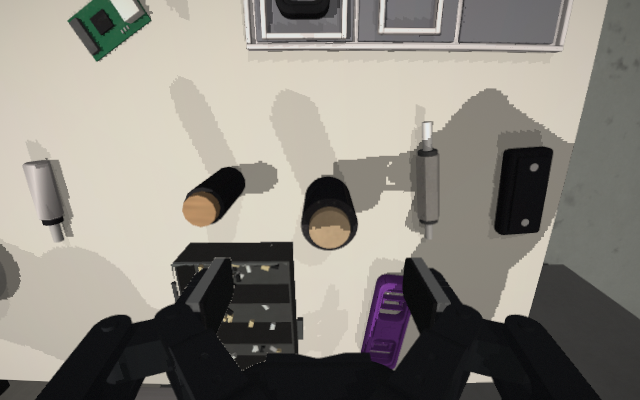

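The view shows the full roll at (330,225) with the larger diameter, the used roll at (203,208), and the double gauge at (428,180).

{"fn": "move_arm", "kwargs": {
  "linear": [
    [-0.003,-0.004,0],
    [-0.002,-0.003,0],
    [0,0,0],
    [0,0,0]
  ],
  "twist": [
    [-0.3,-0.5,0],
    [-0.2,-0.3,0],
    [0,0,0],
    [0,0,0]
  ]
}}

```text
time: 9.78
eef_pos: [0.4402, -0.1451, 0.1345]
tcp_rot: [1.0, -0.008, -0.0, -0.0]
contact_force: [-0.1, -1.2, 0.1]
opening: 0.998
```

```bash

python3 - <<'E'
from h import *
st()
E
```

```text
t 9.78 pos [ 0.4402 -0.1451  0.1345] yaw -0.9 tiltfix [-0.02 -0.01] open 0.998 F [-0.1 -1.2  0.1]
```

{"fn": "move_arm", "kwargs": {
  "linear": [
    [-0.001,0,-0.015],
    [-0.001,0,-0.02],
    [0,0,-0.02],
    [0,0,-0.02],
    [0,0,-0.01],
    [0,0,0]
  ],
  "twist": [
    [0,0,0],
    [0,0,0],
    [0,0,0],
    [0,0,0],
    [0,0,0],
    [0,0,0]
  ]
}}

```text
time: 10.28
eef_pos: [0.4425, -0.1472, 0.0499]
tcp_rot: [1.0, -0.008, 0.004, 0.002]
contact_force: [-0.8, -0.1, 0.6]
opening: 0.999
```

```bash

python3 - <<'E'
from h import *
st()
E
```

```text
t 10.28 pos [ 0.4425 -0.1472  0.0499] yaw -0.88 tiltfix [0.26 0.49] open 0.999 F [-0.8 -0.1  0.6]
```

{"fn": "move_arm", "kwargs": {
  "linear": [
    [-0.002,0.001,-0.005],
    [-0.002,0,-0.005],
    [0,0,0],
    [0,0,0]
  ],
  "twist": [
    [0.2,0.4,0],
    [0,0,0],
    [0,0,0],
    [0,0,0]
  ]
}}

```text
time: 10.62
eef_pos: [0.4399, -0.1469, 0.041]
tcp_rot: [1.0, -0.007, 0.002, 0.001]
contact_force: [-0.2, 0.8, -0.2]
opening: 1.0
```

```bash

python3 - <<'E'
from h import *
st()
E
```

```text
t 10.62 pos [ 0.4399 -0.1469  0.041 ] yaw -0.86 tiltfix [0.13 0.19] open 1.0 F [-0.2  0.8 -0.2]
```

{"fn": "move_arm", "kwargs": {
  "linear": [
    [-0.002,0.001,-0.002],
    [0,0,0],
    [0,0,0],
    [0,0,0],
    [0,0,0],
    [0,0,0],
    [0,0,0],
    [0,0,0],
    [0,0,0],
    [0,0,0]
  ],
  "twist": [
    [0.1,0.1,0],
    [0,0,0],
    [0,0,0],
    [0,0,0],
    [0,0,0],
    [0,0,0],
    [0,0,0],
    [0,0,0],
    [0,0,0],
    [0,0,0]
  ],
  "grip": 0.38,
  "force": 45
}}

```text
time: 11.45
eef_pos: [0.439, -0.1464, 0.0411]
tcp_rot: [1.0, -0.007, 0.003, 0.001]
contact_force: [-0.3, -0.2, -0.2]
opening: 0.479
```

```bash

python3 - <<'E'
from h import *
st()
E
```

```text
t 11.45 pos [ 0.439  -0.1464  0.0411] yaw -0.86 tiltfix [0.14 0.3 ] open 0.479 F [-0.3 -0.2 -0.2]
```

{"fn": "move_arm", "kwargs": {
  "linear": [
    [0,0,0.015],
    [0,0,0.025],
    [0,0,0.025],
    [0,0,0.01],
    [0.018,-0.013,0],
    [0.026,-0.018,0],
    [0.028,-0.02,0],
    [0.028,-0.02,0],
    [0.028,-0.02,0],
    [0.028,-0.02,0],
    [0.022,-0.016,0],
    [0.012,-0.008,0],
    [0,0,0],
    [0,0,0]
  ],
  "twist": [
    [0,0,0],
    [0,0,0],
    [0,0,0],
    [0,0,0],
    [0,0,0],
    [0,0,0],
    [0,0,0],
    [0,0,0],
    [0,0,0],
    [0,0,0],
    [0,0,0],
    [0,0,0],
    [0,0,0],
    [0,0,0]
  ]
}}

```text
time: 12.62
eef_pos: [0.6312, -0.2842, 0.1083]
tcp_rot: [1.0, -0.007, -0.003, -0.002]
contact_force: [0.7, 0.7, -1.0]
opening: 0.477
```

```bash

python3 - <<'E'
from h import *
st()
c=read_camera("wrist");cv2.imwrite("pics/w5.png",c["img"])
E
```

```text
t 12.62 pos [ 0.6312 -0.2842  0.1083] yaw -0.83 tiltfix [-0.26 -0.37] open 0.477 F [ 0.7  0.7 -1. ]
```

View pics/w5.png

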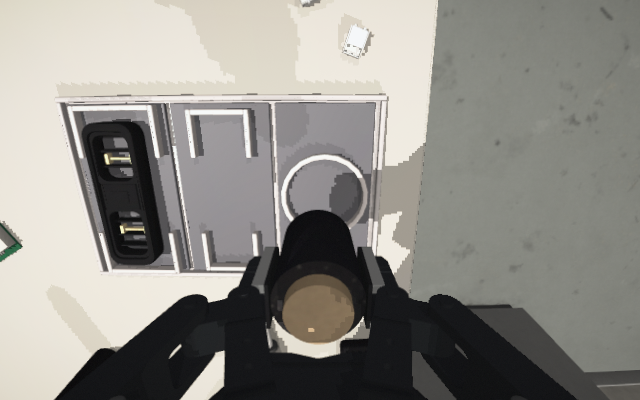

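The roll is held upright at about (318,290), with the ring just ahead at (324,190).

{"fn": "move_arm", "kwargs": {
  "linear": [
    [0.004,-0.003,0],
    [0.003,-0.002,0],
    [0,0,0],
    [0,0,-0.01],
    [0,0,-0.012],
    [0,0,-0.01],
    [0,0,0]
  ],
  "twist": [
    [-0.2,-0.3,0],
    [0,0,0],
    [0,0,0],
    [0,0,0],
    [0,0,0],
    [0,0,0],
    [0,0,0]
  ]
}}

```text
time: 13.25
eef_pos: [0.6346, -0.2858, 0.0727]
tcp_rot: [1.0, -0.007, -0.002, -0.001]
contact_force: [-0.4, 1.2, -1.5]
opening: 0.485
```

```bash

python3 - <<'E'
from h import *
st()
E
```

```text
t 13.25 pos [ 0.6346 -0.2858  0.0727] yaw -0.75 tiltfix [-0.17 -0.23] open 0.485 F [-0.4  1.2 -1.5]
```

{"fn": "move_arm", "kwargs": {
  "linear": [
    [0.003,-0.003,0],
    [0.002,-0.001,0],
    [0,0,-0.006],
    [0,0,-0.006],
    [0,0,0]
  ],
  "twist": [
    [-0.2,-0.2,0],
    [0,0,0],
    [0,0,0],
    [0,0,0],
    [0,0,0]
  ]
}}

```text
time: 13.67
eef_pos: [0.6396, -0.2898, 0.0578]
tcp_rot: [1.0, -0.007, -0.001, -0.0]
contact_force: [-0.9, -0.3, -1.5]
opening: 0.481
```

```bash

python3 - <<'E'
from h import *
st()
E
```

```text
t 13.67 pos [ 0.6396 -0.2898  0.0578] yaw -0.75 tiltfix [-0.01 -0.12] open 0.481 F [-0.9 -0.3 -1.5]
```

{"fn": "move_arm", "kwargs": {
  "linear": [
    [0,0,-0.004],
    [0,0,-0.003],
    [0,0,0]
  ],
  "twist": [
    [0,0,0],
    [0,0,0],
    [0,0,0]
  ]
}}

```text
time: 13.92
eef_pos: [0.6397, -0.2899, 0.0502]
tcp_rot: [1.0, -0.007, -0.001, -0.0]
contact_force: [-0.3, 0.1, -1.8]
opening: 0.48
```

```bash

python3 - <<'E'
from h import *
st()
E
```

```text
t 13.92 pos [ 0.6397 -0.2899  0.0502] yaw -0.75 tiltfix [-0.01 -0.1 ] open 0.48 F [-0.3  0.1 -1.8]
```

{"fn": "move_arm", "kwargs": {
  "linear": [
    [0,0,-0.0015],
    [0,0,-0.0005]
  ],
  "twist": [
    [0,0,0],
    [0,0,0]
  ]
}}

```text
time: 14.08
eef_pos: [0.6403, -0.2902, 0.0493]
tcp_rot: [1.0, -0.006, -0.0, 0.0]
contact_force: [-0.3, 0.0, -0.4]
opening: 0.48
```

```bash

python3 - <<'E'
from h import *
st()
E
```

```text
t 14.08 pos [ 0.6403 -0.2902  0.0493] yaw -0.74 tiltfix [ 0.03 -0.05] open 0.48 F [-0.3  0.  -0.4]
```

{"fn": "move_arm", "kwargs": {
  "linear": [
    [0,0,0],
    [0,0,0],
    [0,0,0],
    [0,0,0],
    [0,0,0],
    [0,0,0.01],
    [0,0,0.03],
    [0,0,0.03],
    [0,0,0.02],
    [0,0,0.01],
    [0,0,0]
  ],
  "twist": [
    [0,0,0],
    [0,0,0],
    [0,0,0],
    [0,0,0],
    [0,0,0],
    [0,0,0],
    [0,0,0],
    [0,0,0],
    [0,0,0],
    [0,0,0],
    [0,0,0]
  ],
  "grip": 0.9
}}

```text
time: 15.0
eef_pos: [0.6395, -0.2898, 0.1557]
tcp_rot: [1.0, -0.007, -0.0, 0.0]
contact_force: [0.3, -0.4, -0.0]
opening: 0.899
```

```bash

python3 - <<'E'
from h import *
st()
c=read_camera("wrist");cv2.imwrite("pics/w6.png",c["img"]);X=cloud(c)
meas(X,c["depth"]>0,[.6,-.33,.078],[.68,-.25,.095])
E
```

```text
t 15.0 pos [ 0.6395 -0.2898  0.1557] yaw -0.75 tiltfix [ 0.03 -0.05] open 0.899 F [ 0.3 -0.4 -0. ]
rect [ 639.  -290.8] [29.1 29.3] 86.7 pca 174.94 z [0.0815 0.0832 0.0843] 1221
```

View pics/w6.png

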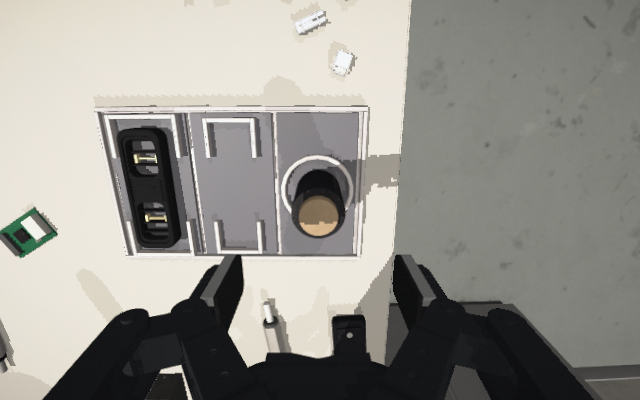

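The roll stands upright inside the ring at (318,200). Its measured top is at z ≈ 83 mm. Now the gauge.

{"fn": "move_arm", "kwargs": {
  "linear": [
    [-0.018,0.005,0],
    [-0.026,0.008,0],
    [-0.026,0.008,0],
    [-0.026,0.008,0],
    [-0.026,0.008,0],
    [-0.024,0.007,0],
    [-0.018,0.005,0],
    [-0.01,0.002,0],
    [0,0,0],
    [0,0,0]
  ],
  "twist": [
    [0,0,1],
    [0,0,1],
    [0,0,1],
    [0,0,1],
    [0,0,1],
    [0,0,1],
    [0,0,1],
    [0,0,0],
    [0,0,0],
    [0,0,0]
  ],
  "grip": 0.6
}}

```text
time: 15.88
eef_pos: [0.4508, -0.2305, 0.1382]
tcp_rot: [0.998, 0.058, -0.01, -0.008]
contact_force: [0.3, -0.1, -0.3]
opening: 0.6
```

```bash

python3 - <<'E'
from h import *
st()
c=read_camera("wrist");cv2.imwrite("pics/w7.png",c["img"]);X=cloud(c)
meas(X,c["depth"]>0,[.37,-.28,.006],[.53,-.19,.025])
meas(X,c["depth"]>0,[.43,-.28,.006],[.475,-.19,.025])
E
```

```text
t 15.88 pos [ 0.4508 -0.2305  0.1382] yaw 6.62 tiltfix [-0.82 -1.19] open 0.6 F [ 0.3 -0.1 -0.3]
rect [ 451.2 -237.2] [109.9  20.3] 6.4 pca -173.28 z [0.0093 0.0152 0.0182] 1938
rect [ 452.7 -237. ] [46.8 20.3] 6.5 pca -172.02 z [0.0096 0.0166 0.0183] 1067
```

View pics/w7.png

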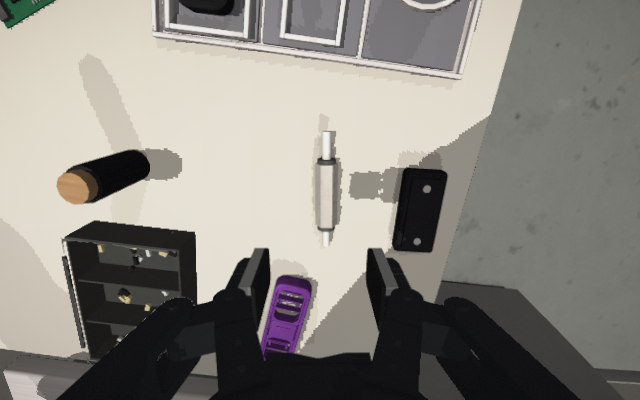

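The double gauge, with a pin at each end, lies at (326,188) between the jaws. Aligning and descending.

{"fn": "move_arm", "kwargs": {
  "linear": [
    [0,-0.003,0],
    [0,-0.003,0],
    [0,0,0],
    [0,0,-0.015],
    [0,0,-0.02],
    [0,0,-0.02],
    [0,0,-0.012],
    [0,0,0],
    [0,0,0]
  ],
  "twist": [
    [-0.4,-0.6,0],
    [-0.4,-0.6,0],
    [0,0,0],
    [0,0,0],
    [0,0,0],
    [0,0,0],
    [0,0,0],
    [0,0,0],
    [0,0,0]
  ],
  "grip": 0.5
}}

```text
time: 16.68
eef_pos: [0.4569, -0.2409, 0.0703]
tcp_rot: [0.998, 0.058, 0.004, 0.003]
contact_force: [0.7, -0.5, 0.8]
opening: 0.498
```

```bash

python3 - <<'E'
from h import *
st()
E
```

```text
t 16.68 pos [ 0.4569 -0.2409  0.0703] yaw 6.67 tiltfix [0.33 0.49] open 0.498 F [ 0.7 -0.5  0.8]
```

{"fn": "move_arm", "kwargs": {
  "linear": [
    [-0.003,0.002,0],
    [-0.002,0.001,-0.008],
    [0,0,-0.012],
    [0,0,-0.01],
    [0,0,0]
  ],
  "twist": [
    [0.3,0.4,0],
    [0,0,0],
    [0,0,0],
    [0,0,0],
    [0,0,0]
  ]
}}

```text
time: 17.1
eef_pos: [0.4539, -0.2394, 0.0415]
tcp_rot: [0.998, 0.058, 0.003, 0.003]
contact_force: [0.2, -0.4, 0.9]
opening: 0.499
```

```bash

python3 - <<'E'
from h import *
st()
E
```

```text
t 17.1 pos [ 0.4539 -0.2394  0.0415] yaw 6.68 tiltfix [0.27 0.39] open 0.499 F [ 0.2 -0.4  0.9]
```

{"fn": "move_arm", "kwargs": {
  "linear": [
    [-0.002,0.002,-0.008],
    [0,0.001,-0.01],
    [0,0,-0.008],
    [0,0,0],
    [0,0,0]
  ],
  "twist": [
    [0.3,0.4,0],
    [0,0,0],
    [0,0,0],
    [0,0,0],
    [0,0,0]
  ]
}}

```text
time: 17.52
eef_pos: [0.4512, -0.2357, 0.0116]
tcp_rot: [0.998, 0.058, -0.001, -0.001]
contact_force: [0.1, -0.7, 0.4]
opening: 0.502
```

```bash

python3 - <<'E'
from h import *
st()
E
```

```text
t 17.52 pos [ 0.4512 -0.2357  0.0116] yaw 6.68 tiltfix [-0.13 -0.14] open 0.502 F [ 0.1 -0.7  0.4]
```

{"fn": "move_arm", "kwargs": {
  "linear": [
    [0,-0.001,0.001],
    [0,0,0],
    [0,0,0],
    [0,0,0],
    [0,0,0],
    [0,0,0],
    [0,0,0]
  ],
  "twist": [
    [0,0,0],
    [0,0,0],
    [0,0,0],
    [0,0,0],
    [0,0,0],
    [0,0,0],
    [0,0,0]
  ],
  "grip": 0.15,
  "force": 40
}}

```text
time: 18.1
eef_pos: [0.4518, -0.2373, 0.0136]
tcp_rot: [0.998, 0.058, -0.0, -0.001]
contact_force: [-0.1, 0.6, -0.4]
opening: 0.213
```

```bash

python3 - <<'E'
from h import *
st()
E
```

```text
t 18.1 pos [ 0.4518 -0.2373  0.0136] yaw 6.67 tiltfix [-0.07 -0.05] open 0.213 F [-0.1  0.6 -0.4]
```

{"fn": "move_arm", "kwargs": {
  "linear": [
    [0,0,0.015],
    [0,0,0.025],
    [0,0,0.025],
    [0,0,0.02],
    [0.018,0.003,0],
    [0.026,0.004,0],
    [0.028,0.004,0],
    [0.028,0.004,0],
    [0.028,0.004,0],
    [0.025,0.004,0],
    [0.018,0.003,0],
    [0.01,0.002,0],
    [0,0,0],
    [0,0,0]
  ],
  "twist": [
    [0,0,0],
    [0,0,0],
    [0,0,0],
    [0,0,0],
    [0,0,-1.1],
    [0,0,-1.1],
    [0,0,-1.1],
    [0,0,-1.1],
    [0,0,-1.1],
    [0,0,-1.1],
    [0,0,-1],
    [0,0,0],
    [0,0,0],
    [0,0,0]
  ]
}}

```text
time: 19.27
eef_pos: [0.638, -0.2047, 0.1009]
tcp_rot: [1.0, -0.012, -0.002, -0.003]
contact_force: [0.5, -0.2, -0.7]
opening: 0.212
```

```bash

python3 - <<'E'
from h import *
st()
c=read_camera("wrist");cv2.imwrite("pics/w8.png",c["img"])
c=read_camera("scene");cv2.imwrite("pics/s8.png",cv2.resize(c["img"][120:300,200:440],None,fx=3,fy=3))
E
```

```text
t 19.27 pos [ 0.638  -0.2047  0.1009] yaw -1.4 tiltfix [-0.29 -0.17] open 0.212 F [ 0.5 -0.2 -0.7]
```

View pics/w8.png

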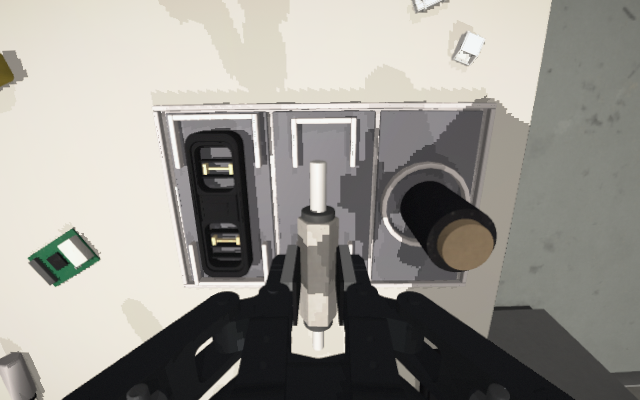

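View pics/s8.png

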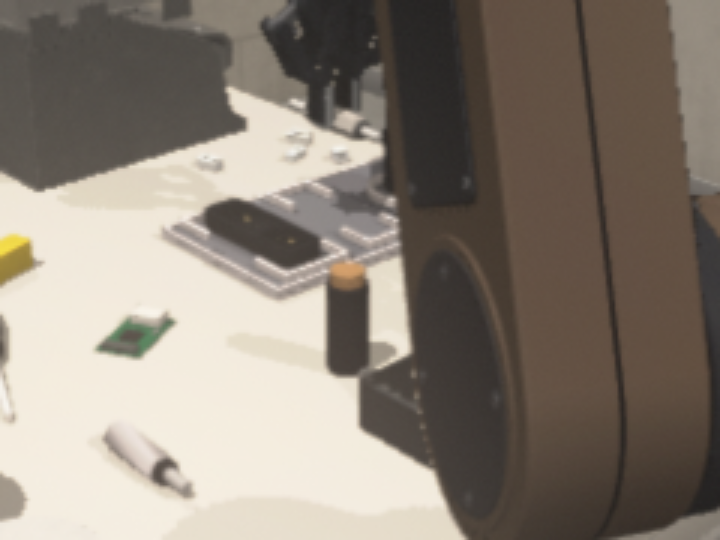

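The gauge is held straight in the jaws at (317,265). Before I lower it, I'll check the sideways clearance between the gripper and the standing roll.

```bash

python3 - <<'E'
from h import *
s=st()
c=read_camera("wrist");X=cloud(c)
T=Ro.from_quat(s["tcp_rot"]).as_matrix();L=(X-s["eef_pos"])@T
ok=(c["depth"]>0)&(X[...,2]>.088)   # above roll => gripper
for a in np.arange(-.12,.0,.01):
    m=ok&(L[...,2]>a)&(L[...,2]<=a+.01)&(abs(L[...,0])<.06)&(abs(L[...,1])<.12)
    if m.sum()>5: print(a.round(2),m.sum(),L[m][:,1].min().round(3),L[m][:,1].max().round(3),L[m][:,0].min().round(3),L[m][:,0].max().round(3))
E
```

```text
t 19.37 pos [ 0.6373 -0.2049  0.1009] yaw -1.45 tiltfix [-0.3  -0.19] open 0.212 F [ 0.3  0.  -1.4]
-0.09 2689 -0.064 0.066 0.011 0.022
-0.08 10725 -0.062 0.065 -0.002 0.019
-0.07 8655 -0.057 0.059 -0.013 0.019
-0.06 4704 -0.051 0.053 -0.012 0.019
-0.05 6121 -0.046 0.048 -0.012 0.015
-0.04 1697 -0.04 0.041 -0.008 0.015
-0.03 1036 -0.022 0.024 -0.011 0.013
-0.02 776 -0.022 0.024 -0.01 0.012
-0.01 4271 -0.022 0.024 -0.042 0.055
```

{"fn": "move_arm", "kwargs": {
  "linear": [
    [0.001,0,-0.01],
    [0.001,0,-0.015],
    [0,0,-0.015],
    [0,0,-0.01],
    [0,0,0]
  ],
  "twist": [
    [-0.3,-0.2,0.4],
    [0,0,0],
    [0,0,0],
    [0,0,0],
    [0,0,0]
  ]
}}

```text
time: 19.83
eef_pos: [0.6359, -0.206, 0.0465]
tcp_rot: [1.0, -0.01, -0.0, 0.0]
contact_force: [-0.4, 0.1, -2.4]
opening: 0.22
```

```bash

python3 - <<'E'
from h import *
st()
E
```

```text
t 19.83 pos [ 0.6359 -0.206   0.0465] yaw -1.17 tiltfix [ 0.03 -0.01] open 0.22 F [-0.4  0.1 -2.4]
```

{"fn": "move_arm", "kwargs": {
  "linear": [
    [0.002,0.001,-0.004],
    [0.001,0,-0.006],
    [0,0,-0.006],
    [0,0,0]
  ],
  "twist": [
    [0,0,0],
    [0,0,0],
    [0,0,0],
    [0,0,0]
  ]
}}

```text
time: 20.17
eef_pos: [0.638, -0.2048, 0.0274]
tcp_rot: [1.0, -0.011, -0.001, -0.0]
contact_force: [-0.1, -0.1, -1.8]
opening: 0.216
```

```bash

python3 - <<'E'
from h import *
st()
E
```

```text
t 20.17 pos [ 0.638  -0.2048  0.0274] yaw -1.21 tiltfix [-0.03 -0.15] open 0.216 F [-0.1 -0.1 -1.8]
```

{"fn": "move_arm", "kwargs": {
  "linear": [
    [0.001,0,-0.003],
    [0,0,-0.002],
    [0,0,0]
  ],
  "twist": [
    [0,0,0],
    [0,0,0],
    [0,0,0]
  ]
}}

```text
time: 20.42
eef_pos: [0.6398, -0.2051, 0.0225]
tcp_rot: [1.0, -0.01, -0.001, 0.0]
contact_force: [-0.2, 0.3, -0.4]
opening: 0.218
```

```bash

python3 - <<'E'
from h import *
st()
E
```

```text
t 20.42 pos [ 0.6398 -0.2051  0.0225] yaw -1.2 tiltfix [ 0.01 -0.08] open 0.218 F [-0.2  0.3 -0.4]
```

Within 1 mm of the floor; release with a small opening.

{"fn": "move_arm", "kwargs": {
  "linear": [
    [0,0,-0.0005],
    [0,0,0],
    [0,0,0],
    [0,0,0],
    [0,0,0.008],
    [0,0,0.015],
    [0,0,0.025],
    [0,0,0.03],
    [0,0,0.03],
    [0,0,0.02],
    [0,0,0],
    [0,0,0]
  ],
  "twist": [
    [0,0,0],
    [0,0,0],
    [0,0,0],
    [0,0,0],
    [0,0,0],
    [0,0,0],
    [0,0,0],
    [0,0,0],
    [0,0,0],
    [0,0,0],
    [0,0,0],
    [0,0,0]
  ],
  "grip": 0.33
}}

```text
time: 21.42
eef_pos: [0.6407, -0.2054, 0.1662]
tcp_rot: [1.0, -0.01, 0.003, 0.002]
contact_force: [-0.6, -0.6, -1.2]
opening: 0.329
```

```bash

python3 - <<'E'
from h import *
st()
c=read_camera("wrist");cv2.imwrite("pics/w9.png",c["img"]);X=cloud(c);ok=c["depth"]>0
meas(X,ok,[.57,-.228,.018],[.71,-.19,.035])
meas(X,ok,[.57,-.228,.012],[.71,-.192,.035])
meas(X,ok,[.56,-.156,.019],[.72,-.1,.035])
meas(X,ok,[.6,-.33,.078],[.68,-.25,.095])
E
```

```text
t 21.42 pos [ 0.6407 -0.2054  0.1662] yaw -1.19 tiltfix [0.23 0.38] open 0.329 F [-0.6 -0.6 -1.2]
rect [ 639.9 -206.4] [ 19.7 110.3] 88.2 pca 178.92 z [0.0186 0.0239 0.0261] 1527
rect [ 640.2 -209.7] [136.4  35.3] 0.0 pca 179.38 z [0.0146 0.0214 0.026 ] 2027
rect [ 642.7 -130.3] [ 38.8 116.4] 88.6 pca 178.52 z [0.0211 0.024  0.0258] 2894
rect [ 639.  -290.9] [29.6 29.4] 64.7 pca 51.3 z [0.0809 0.0832 0.0843] 1145
```

View pics/w9.png

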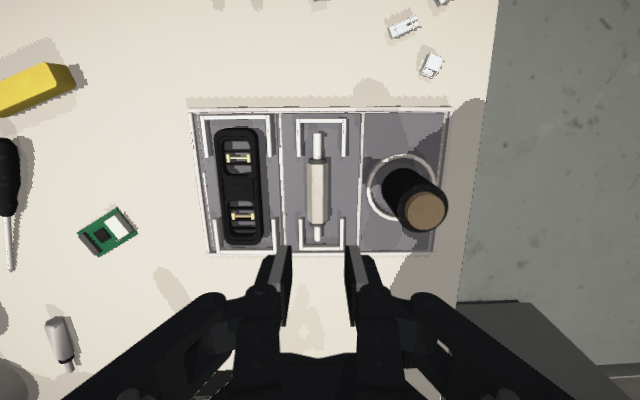

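All three parts are in their bays: grille at (239,186), gauge at (317,188), roll at (405,200). I'll back the arm up and check the top view.

{"fn": "move_arm", "kwargs": {
  "linear": [
    [0,-0.01,0.02],
    [-0.02,-0.02,0.02],
    [-0.03,-0.02,0.01],
    [-0.03,-0.02,0],
    [-0.03,-0.02,0],
    [-0.02,-0.01,0],
    [0,0,0],
    [0,0,0],
    [0,0,0]
  ],
  "twist": [
    [0,0,0],
    [0,0,0],
    [0,0,0],
    [0,0,0],
    [0,0,0],
    [0,0,0],
    [0,0,0],
    [0,0,0],
    [0,0,0]
  ]
}}

```text
time: 22.22
eef_pos: [0.5005, -0.3038, 0.2027]
tcp_rot: [1.0, -0.009, -0.006, -0.004]
contact_force: [0.1, -0.2, -0.6]
opening: 0.332
```

```bash

python3 - <<'E'
from h import *
st()
c=read_camera("top");cv2.imwrite("pics/t9.png",c["img"]);X=cloud(c);ok=c["depth"]>0
for n,a,b in [("stub",[.39,.09,.008],[.49,.15,.03]),("used",[.42,-.09,.065],[.49,-.02,.09]),("cover",[.39,-.36,.008],[.5,-.29,.03]),("purple",[.22,-.25,.008],[.37,-.17,.03])]:
    print(n)
    try: meas(X,ok,a,b)
    except Exception as e: print("hidden",e)
E
```

```text
t 22.22 pos [ 0.5005 -0.3038  0.2027] yaw -1.03 tiltfix [-0.52 -0.67] open 0.332 F [ 0.1 -0.2 -0.6]
stub
rect [438.9 120.8] [20.7 78.9] 88.4 pca 177.42 z [0.0098 0.0156 0.0198] 231
used
rect [454.3 -53.6] [27.8 26.9] 65.1 pca 108.51 z [0.0654 0.0752 0.0782] 119
cover
hidden index -1 is out of bounds for axis 0 with size 0
purple
hidden index -1 is out of bounds for axis 0 with size 0h.py:23: RuntimeWarning: Mean of empty slice.
  r=cv2.minAreaRect((p[:,:2]*1000).astype(np.float32));q=p[:,:2]-p[:,:2].mean(0);V=np.linalg.eigh(q.T@q)[1]
  ret = um.true_divide(
```

View pics/t9.png

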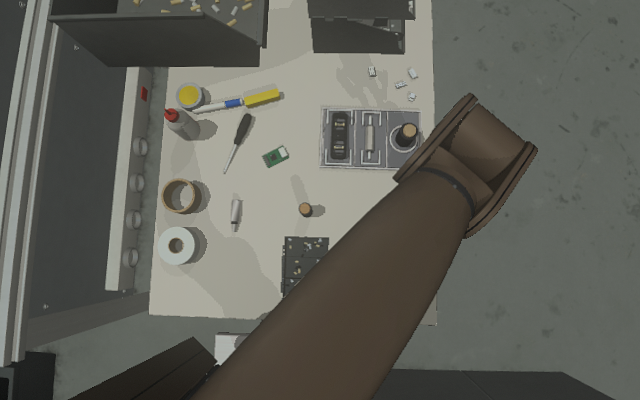

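The top view shows the kit complete at (340,135), (370,138) and (407,135), with the stub gauge and used roll where they started. The arm hides the cover and the purple frame, so I'll use the wrist camera for those.

```bash

python3 - <<'E'
from h import *
c=read_camera("wrist");cv2.imwrite("pics/w10.png",c["img"]);X=cloud(c);ok=c["depth"]>0
for n,a,b in [("cover",[.38,-.37,.009],[.5,-.28,.025]),("purple",[.22,-.25,.009],[.37,-.17,.025])]:
    try: print(n);meas(X,ok,a,b)
    except Exception as e: print("hidden",e)
print(get_state()["dq"].round(3))
E
```

```text
cover
rect [ 442. -326.] [81.8 39.1] 3.4 pca -179.83 z [0.012  0.0168 0.0184] 2010
purple
rect [ 348.1 -202.6] [ 5.9 15.5] 35.3 pca 131.01 z [0.0107 0.0162 0.0179] 53
[ 0.011 -0.003 -0.014  0.001 -0.    -0.002]
```

View pics/w10.png

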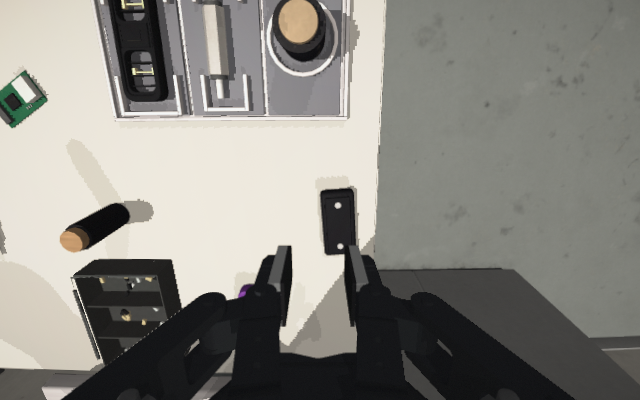

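The blank cover at (338,221) has not moved, and the kit is in place with the arm clear of everything. Handing in.

```bash
python3 -c "
from plant import *
print(sign_off())"
```

```text
the job is handed in; nothing more can be done
None
```

The changeover kit is made up, and I handed the job in at about 22 s of the 90 s allowed. I placed the parts in the order asked: grille frame, full ribbon roll, then double-ended gauge.

| Part | Bay | Measured top | Expected top | Position |
|---|---|---|---|---|
| Grille frame | wide | about 25.8 mm | 26 mm | within about 2 mm of the bay centre |
| Full ribbon roll | round pocket | about 83–84 mm | 84 mm | upright, within about 2 mm of the ring centre |
| Double-ended gauge | narrow | about 26 mm | 26 mm | about 4 mm off the centre line |

- **Gauge offset:** I set the gauge off centre on purpose so the gripper would clear the standing roll. About 5 mm remains to the nearer wall.
- **Look-alikes:** the stub gauge, used roll and blank cover measured within about 2 mm of where they started.
- **Incomplete check:** in the last pictures the arm and fingers almost entirely hid the purple frame, so I could not measure it again. The gripper never went near it.
- **Forces:** contact forces read at the end of each move stayed under 3 N.

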